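# Heavy end of the sample carrier to the red end of the rocking cradle

## Task

One end of the closed sample carrier (square aluminium sleeve with a yellow swinging handle) holds a steel core, but both ends look alike. Lift it clear of the worktop by the handle and see which end sinks, then lay it in the rocking cradle with that heavy end at the red end, so that the cradle leans down to the red end, and let go.

Things in the scene. Friction and masses are not known exactly. Their poses are not given: they have to be found in the camera images.
- carrier: closed sample carrier, about 0.5 kg: square aluminium sleeve, black 44x44 mm cap on each end, 180 mm long, lying level. Origin: centre of underside; x along the sleeve, z up. Hidden in its +x or -x end (differs each time) is a 0.23 kg steel core. A handle swings on a cross pin (along y) at mid-length, 25 mm above the underside; hung by it, the heavy end sinks 17 degrees
- grip (a point): centre of the handle's flat yellow grip bar, 82 mm above the carrier's underside: bar 14 mm thick (along x), 58 mm long (y), 24 mm high; axes as the carrier's while it stands. 29 mm free below the bar above the sleeve. The handle swings up to 0.30 rad (17 degrees) either way; a weak spring keeps it upright. Pinch the bar across its thickness
- tray (a point): centre of the tray floor of the white rocking cradle, 38 mm above the worktop. x along the tray to its RED end, y across, z up. Inside 202x60 mm (carrier has 11 mm spare at each end, 8 mm each side), open above, walls 14 mm high at and beside the ends. Rocks on a crosswise hinge 6 mm below this point; its grey foot is fixed to the worktop
- rocker (a joint): lean of the cradle's tray in rad: +0.15 red end fully down, -0.15 white end fully down; moves freely with slight friction and goes where the load is

How it is judged:
By the outcome, as a careful person would: the job done as asked, in the order asked, and still so for the second after the job is handed in, with the robot touching nothing.
It also fails if it takes over 56 s, if anything falls off the work surface, if the arm or the gripper's body presses on something with over 40 N, if the wrist force passes 120 N, or if a joint passes its speed limit or range.

## Robot

A 6-joint arm with a two-finger parallel gripper is mounted at the origin on a cart in front of the work surface, level with it; the furniture and walls round the work are solid. World frame = base frame: x ahead of the robot, y to its left, z up, the work surface at z = 0. Lengths are in m, angles in rad, forces in N, time in s.
With the tool pointing down it reaches from about 0.275 to 0.725 m from the base axis. Payload 5.6 kg.
Tool frame: the origin (TCP) lies on the centre line of the jaws, within the pads' length; the fingertips stand 11 mm ahead of it and the grasp point (between the pads) lies 8 mm behind it; z points along the fingers, y is the line along which they close (so a half turn about z gives the same grasp; the last joint's range is limited). The gripper opens to 85 mm and grips with 20 to 120 N. Pads are 22 mm wide; open, the fingers measure 114 mm over their backs; the gripper's body (76 mm by 85 mm) begins 54 mm behind the grasp point. The pads swing forward as they close: fully open they stand 13 mm farther back than shut.
Start: joints at [-0.905, 0.255, 0.108, 0, -1.424, -0.285], TCP at [0.204, -0.511, 0.242] pointing down, gripper open.
Joint ranges: [-2.95, 2.95], [-1.21, 1.97], [-1.09, 1.5], [-2.87, 1.71], [-2.94, -0.07], [-3.05, 3.05]. Speed limits (rad/s): [2.57, 2.57, 3.14, 3.14, 3.14, 3.14].

## Interface

Orientations are given as a rotation vector (axis times angle).
In Python, from workcell import arm gives the robot as it stands.
- The arm moves only by the shell command python3 -m jog 'ROWS' [OPENING] [FORCE]. ROWS is JSON, a list of rows, each an object with "xyz": the shift along the world's x, y, z in m, a list of three; "dr": the turn, a rotation vector about the world's x, y, z in degrees, a list of three. A call has 1 to 12 rows; each row shifts and turns the commanded pose from where the row before left it; what a row does not reach is not made up. A row lasts 1/8 s, in which the tool goes at most 62.5 mm and 10.7 degrees, less where a joint would pass 70% of its speed; a pose out of reach is approached as far as the arm can. A call with a gripper value outside its range is refused whole. OPENING is the closure, from 0 (fully open) to 1 (shut), set as the call begins (- or left out, the last holds). The fingers move at their own pace and stop on an object; FORCE is the grip in N (left out, the last holds). Time passes only in rows, so rows that do not move let the fingers close. It gives the time, the measured TCP pose, the force, the opening and the grip force at its end, in the units of the state.
- arm.get_obs(): the state, without advancing time (a new reading comes with each control period).
- arm.get_image(name): name is "scene" or "side" or "wrist"; returns the picture (384x512x3 uint8, red, green, blue); there is no depth.
- arm.camera_params(name): a dict with "intrinsics" (3x3 intrinsics, pixels), "camera_from_world" (4x4, takes a point from world to camera coordinates). Camera axes: x right, y up, looking along -z (the intrinsics and any distortion apply to the point x, -y, -z); pixel columns grow to the right and rows downward; lengths in m; the calibration is good to about 2 mm. A picture is of the moment at which its call begins: read the wrist's pose just before it. camera_params takes no time and is no camera call; for the wrist camera it gives the pose at the moment of the call.
- arm.hand_in(): hands the job in; it is judged then, once.
Trained networks look in the newest picture that a camera, given by its name, has taken for a name from the list of things; names that differ only in an ending like _2 or _b are one class to them, and where a whole thing is asked for, a point or a joint stands for the part that bears it (a point fixed in the world has none). Each returns a list of dicts, best first, with "conf" (0 to 1); they miss things now and then, are a little off and sometimes report something else, mostly with a low value. They report only what shows in the picture. A call takes as long as a camera call.
- arm.boxes_of(name, camera): "bbox" ([left, top, width, height] as shares, 0 to 1, of the picture: columns of its width, rows of its height, round what is visible of it).
The state is a dict: "clock": time; "q": joint angles; "joint_velocities": joint speeds; "tau": joint torques, N m; "position": TCP position; "tcp_rot": TCP orientation; "wrist_force": force on the tool from outside, world axes, zero at the start; "moment": the same for the moment, N m; "width": finger opening in m; "gripper_force": force on a finger pad.
Only numpy, scipy, OpenCV 4.12 (cv2) and the standard library are available. Lean on these libraries where they do the work, as an engineer would, in place of code of your own. Each camera call takes 0.05 s, during which the arm holds its last target. There are 200 camera calls.

## Working session

There is one attempt and no reset: what is moved stays moved. The work goes in short steps, Python scripts to look and compute and a shell command to move; the robot and the scene stay as the last step left them, time stands still between calls to the robot, and variables do not carry over. Pictures are saved under pics/ and viewed, at most 10 in all, crops included, and the job is handed in when it is done.

```bash
mkdir -p pics; python3 - <<'E'
from workcell import arm
import cv2, numpy as np
a=arm.get_image("scene"); b=arm.get_image("side")
cv2.imwrite("pics/scene.png",a[:,:,::-1]);cv2.imwrite("pics/side.png",b[:,:,::-1])
np.set_printoptions(precision=3,suppress=True)
for n in("scene","side"):
    p=arm.camera_params(n);print(p["intrinsics"],p["camera_from_world"],[k for k in p])
    for t in("carrier","grip","tray"):print(n,t,arm.boxes_of(t,n)[:2])
print(arm.get_obs())
E
```

```text
[[482.51    0.    246.484]
 [  0.    482.51  184.542]
 [  0.      0.      1.   ]] [[-0.884 -0.467 -0.004  0.566]
 [ 0.342 -0.653  0.675 -0.085]
 [-0.318  0.596  0.738 -1.017]
 [ 0.     0.     0.     1.   ]] ['intrinsics', 'camera_from_world']
scene carrier [{'bbox': [0.3041, 0.5927, 0.176, 0.1753], 'conf': 0.76}]
scene grip [{'bbox': [0.357, 0.6023, 0.0494, 0.106], 'conf': 0.64}]
scene tray [{'bbox': [0.4283, 0.356, 0.1887, 0.076], 'conf': 0.89}]
[[471.828   0.    243.123]
 [  0.    471.828 197.689]
 [  0.      0.      1.   ]] [[-0.995 -0.095 -0.022  0.546]
 [ 0.033 -0.541  0.841  0.044]
 [-0.091  0.836  0.541 -1.031]
 [ 0.     0.     0.     1.   ]] ['intrinsics', 'camera_from_world']
side carrier [{'bbox': [0.3369, 0.624, 0.2303, 0.1812], 'conf': 0.6}]
side grip [{'bbox': [0.4277, 0.6182, 0.0322, 0.1557], 'conf': 0.63}]
side tray [{'bbox': [0.3652, 0.4122, 0.2115, 0.0953], 'conf': 0.82}]
{'clock': 0.4, 'q': array([-0.905,  0.255,  0.108, -0.   , -1.424, -0.285]), 'joint_velocities': array([ 0.   ,  0.   ,  0.003, -0.001, -0.   , -0.   ]), 'tau': array([  0.001, -38.593,  23.778,   5.362,  -0.002,  -0.   ]), 'position': array([ 0.204, -0.511,  0.242]), 'tcp_rot': array([ 0.595, -3.085, -0.   ]), 'wrist_force': array([-0.401, -0.478, -0.188]), 'moment': array([0.009, 0.023, 0.013]), 'gripper_force': 0.0, 'width': 0.0853029582560507}
```

View pics/scene.png

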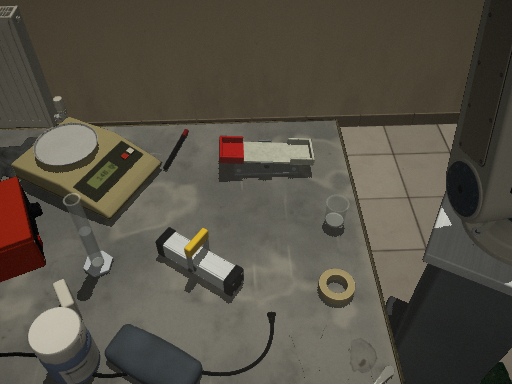

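View pics/side.png

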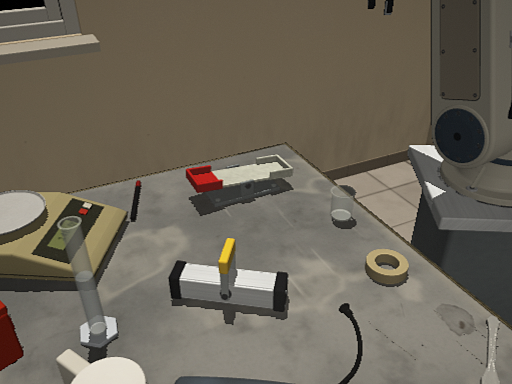

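The carrier is at about (200,262) in the scene view and (229,285) in the side view. The tray is near (266,152) and (240,176), with its red end at the left. I'll enlarge all four regions to get sharper pixels.

```bash
python3 - <<'E'
import cv2, numpy as np
def c(n,x,y):
    i=cv2.imread(f"pics/{n}.png")[y:y+100,x:x+133]
    i=cv2.resize(i,(400,300),interpolation=cv2.INTER_CUBIC)
    for k in range(0,133,20): cv2.putText(i,str(x+k),(k*3,8),0,.3,(0,255,255));cv2.line(i,(k*3,10),(k*3,14),(0,255,255))
    for k in range(0,100,20): cv2.putText(i,str(y+k),(0,k*3+4),0,.3,(0,255,255))
    return i
o=np.vstack([np.hstack([c("scene",135,210),c("side",160,225)]),np.hstack([c("scene",205,110),c("side",175,130)])])
cv2.imwrite("pics/crop.png",o)
E
```

```text
(no output)
```

View pics/crop.png

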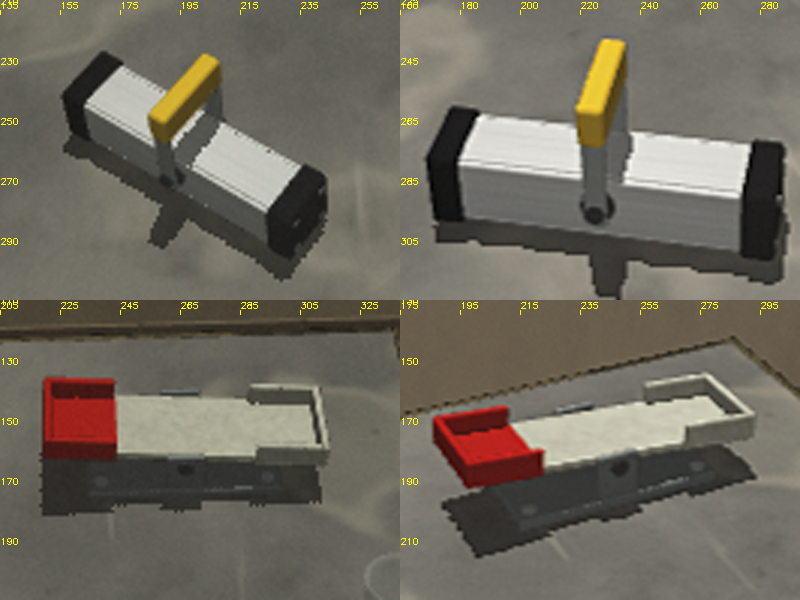

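The crop gives clear cap corners, tray wall corners and the bar centre. Next I'll fit poses to them.

```bash
cat > h.py <<'E'
from workcell import arm
import numpy as np
from scipy.optimize import least_squares
np.set_printoptions(precision=4,suppress=True)
C={n:arm.camera_params(n) for n in("scene","side")}
def proj(n,P,p=None):
    p=p or C[n]; P=np.atleast_2d(P); c=P@p["camera_from_world"][:3,:3].T+p["camera_from_world"][:3,3]
    u=(c*[1,-1,-1])@p["intrinsics"].T
    return u[:,:2]/u[:,2:]
def tri(d,x0=(.5,0,.05)):
    r=least_squares(lambda x:np.concatenate([proj(n,x)[0]-d[n] for n in d]),x0); return r.x,r.fun
E
python3 - <<'E'
from h import *
print(*tri({"scene":(197,242),"side":(227.3,256)}))
def R(yaw,pitch=0):
    c,s=np.cos(yaw),np.sin(yaw);a,b=np.cos(pitch),np.sin(pitch)
    return np.array([[c,-s,0],[s,c,0],[0,0,1]])@np.array([[a,0,b],[0,1,0],[-b,0,a]])
# carrier: (sx,sy,top)
obs=[("scene",1,-1,1,169.7,227.3),("scene",1,1,1,156.3,241.7),("scene",-1,-1,1,243.7,269.3),("scene",-1,1,0,232.7,296),
("side",1,-1,1,176.7,260.7),("side",1,1,1,169,277.3),("side",1,1,0,171.3,297.5),("side",-1,-1,1,288,272.7),("side",-1,1,0,284.7,311.7)]
def f(v):
    return np.concatenate([proj(n,R(v[2])@[sx*.09,sy*.022,t*.044]+[v[0],v[1],0])[0]-[a,b] for n,sx,sy,t,a,b in obs])
r=least_squares(f,[.5,0,0],loss="soft_l1");print("carrier",r.x,np.degrees(r.x[2]));print(f(r.x).reshape(-1,2))
ob2=[("scene",1,-1,219.7,136),("scene",1,1,219.7,157.7),("scene",-1,-1,312.7,139.3),("scene",-1,1,314.7,159),
("side",1,-1,186,168.7),("side",1,1,197.3,185.3),("side",-1,-1,276.7,155),("side",-1,1,292.7,168.7)]
def g(v):
    return np.concatenate([proj(n,R(v[2],v[3])@[sx*v[4],sy*v[5],.02]+[v[0],v[1],.032])[0]-[a,b] for n,sx,sy,a,b in ob2])
r=least_squares(g,[.5,-.3,0,0,.105,.034]);print("tray",r.x,np.degrees(r.x[2:4]));print(g(r.x).reshape(-1,2))
E
```

```text
[0.5345 0.3936 0.0765] [ 0.3569  0.561  -0.4063 -0.3523]
carrier [ 0.532   0.3981 -0.0925] -5.3020578793512305
[[-0.5632 -0.7693]
 [-1.5923 -0.0478]
 [ 0.8263 -0.7309]
 [-0.9176  2.2738]
 [ 0.3129 -2.0423]
 [-0.6841 -0.1288]
 [ 0.0213  0.5915]
 [ 1.2033 -1.8148]
 [ 0.5251  0.5047]]
tray [ 0.5469  0.0818  0.5271 -0.0814  0.1075  0.0349] [30.2025 -4.6658]
[[-0.5073  0.3349]
 [-0.4238 -0.3424]
 [-2.1816 -0.1732]
 [-0.1551  0.9197]
 [ 0.084  -0.0976]
 [ 0.4898 -1.0265]
 [ 1.1748 -0.9123]
 [ 0.8339 -1.0154]]
```

```bash
python3 -m jog '[{"xyz":[0.025,0.047,0.005],"dr":[0,0,4]},{"xyz":[0.025,0.047,0.005],"dr":[0,0,4]},{"xyz":[0.025,0.047,0.005],"dr":[0,0,4]},{"xyz":[0.025,0.047,0.005],"dr":[0,0,4]},{"xyz":[0.025,0.047,0.005],"dr":[0,0,4]},{"xyz":[0.025,0.047,0.005],"dr":[0,0,4]},{"xyz":[0.025,0.047,0.005],"dr":[0,0,4]},{"xyz":[0.025,0.047,0.005],"dr":[0,0,4]},{"xyz":[0.025,0.047,0.005],"dr":[0,0,4]},{"xyz":[0.025,0.047,0.005],"dr":[0,0,4]},{"xyz":[0.025,0.047,0.005],"dr":[0,0,4]},{"xyz":[0,0,0],"dr":[0,0,0]}]' 0
python3 - <<'E'
from h import *
import cv2
p=arm.camera_params("wrist");print(p)
i=arm.get_image("wrist");np.save("w1.npy",p["camera_from_world"]);cv2.imwrite("pics/w1.png",i[:,:,::-1])
print(arm.get_obs()["position"],arm.get_obs()["tcp_rot"])
E
```

```text
clock: 1.9
position: [0.4805, 0.0091, 0.2967]
tcp_rot: [1.712, -2.633, -0.001]
wrist_force: [-0.2, -0.7, -0.9]
width: 0.0852
gripper_force: 0.0
{'intrinsics': array([[314.3547,   0.    , 256.0224],
       [  0.    , 314.3547, 194.2542],
       [  0.    ,   0.    ,   1.    ]]), 'camera_from_world': array([[-0.9137,  0.4065,  0.0008,  0.4347],
       [-0.385 , -0.8647, -0.3226,  0.2515],
       [-0.1304, -0.295 ,  0.9466, -0.3659],
       [ 0.    ,  0.    ,  0.    ,  1.    ]])}
[0.4798 0.0077 0.2969] [ 1.7095 -2.6348 -0.0005]
```

View pics/w1.png

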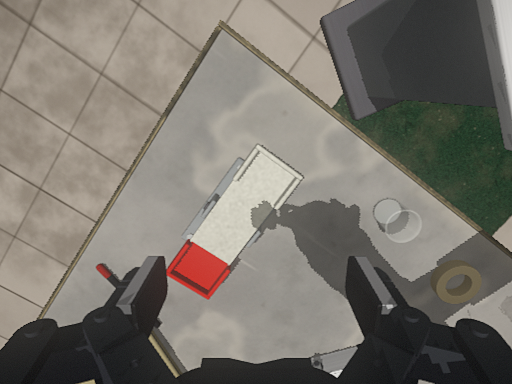

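The wrist view shows the tray clearly: its white corners are at (258,145) and (303,177), its red corners at (168,274) and (209,298). I'll refine the fit with these.

```bash
python3 - <<'E'
from h import *
p=arm.camera_params("wrist"); p["camera_from_world"]=np.load("w1.npy"); C["wrist"]=p
def R(yaw,pitch=0):
    c,s=np.cos(yaw),np.sin(yaw);a,b=np.cos(pitch),np.sin(pitch)
    return np.array([[c,-s,0],[s,c,0],[0,0,1]])@np.array([[a,0,b],[0,1,0],[-b,0,a]])
v=[0.5469,0.0818,0.5271,-0.0814,0.1075,0.0349]
pts=lambda v:np.array([R(v[2],v[3])@[sx*v[4],sy*v[5],.02]+[v[0],v[1],.032] for sx in(1,-1) for sy in(-1,1)])
print(proj("wrist",pts(v)))
ob={"scene":[(219.7,136),(219.7,157.7),(312.7,139.3),(314.7,159)],"side":[(186,168.7),(197.3,185.3),(276.7,155),(292.7,168.7)]}
w=np.array([(168,274),(209,298),(258,145),(303,177)],float)
pr=proj("wrist",pts(v)); ob["wrist"]=[w[np.argmin(np.linalg.norm(w-q,axis=1))] for q in pr]
for S in(("scene","side","wrist"),("wrist",)):
    def f(v):return np.concatenate([(proj(n,pts(v))-ob[n]).ravel() for n in S])
    def g(u):return f([*u[:3],u[3],.1055,.0345])
    r=least_squares(g,v[:4],loss="soft_l1");print(S,r.x,np.degrees(r.x[2:4]));print(g(r.x).reshape(-1,2))
E
```

```text
[[165.9497 276.4163]
 [209.284  301.6712]
 [259.0019 146.0476]
 [303.5343 178.1214]]
('scene', 'side', 'wrist') [ 0.5462  0.0798  0.5269 -0.0738] [30.1902 -4.228 ]
[[ 0.9371  0.3027]
 [ 1.0756 -0.6362]
 [-2.4033 -0.7557]
 [-0.4369  0.0848]
 [ 1.4858 -0.2687]
 [ 1.8038 -1.4218]
 [ 0.7807 -1.4369]
 [ 0.2376 -1.7183]
 [-1.2308 -0.0834]
 [ 0.6078  0.9805]
 [ 0.1306  1.0809]
 [-0.7013  0.8829]]
('wrist',) [ 0.5454  0.0791  0.5305 -0.0703] [30.3953 -4.0262]
[[-0.6962 -0.6345]
 [ 1.209   0.3166]
 [ 0.2173  0.2326]
 [-0.4162 -0.0335]]
```

```bash
python3 -m jog '[{"xyz":[0.006,0.043,-0.009],"dr":[0,0,2]},{"xyz":[0.006,0.043,-0.009],"dr":[0,0,2]},{"xyz":[0.006,0.043,-0.009],"dr":[0,0,2]},{"xyz":[0.006,0.043,-0.009],"dr":[0,0,2]},{"xyz":[0.006,0.043,-0.009],"dr":[0,0,2]},{"xyz":[0.006,0.043,-0.009],"dr":[0,0,2]},{"xyz":[0.006,0.043,-0.009],"dr":[0,0,2]},{"xyz":[0.006,0.043,-0.009],"dr":[0,0,2]},{"xyz":[0.005,0.043,-0.009],"dr":[0,0,3]},{"xyz":[0,0,0],"dr":[0,0,0]}]' 0
python3 - <<'E'
from h import *
import cv2
p=arm.camera_params("wrist")
i=arm.get_image("wrist");np.save("w2.npy",p["camera_from_world"]);cv2.imwrite("pics/w2.png",i[:,:,::-1])
print(arm.get_obs()["position"],arm.get_obs()["tcp_rot"])
y=-.0925
for h in((.5345,.3936),(.532,.3981)):print(proj("wrist",[*h,.094],p), proj("wrist",[[h[0]+s*.09*np.cos(y),h[1]+s*.09*np.sin(y),.044] for s in(1,-1)],p))
E
```

```text
clock: 3.2
position: [0.532, 0.3945, 0.2138]
tcp_rot: [2.118, -2.316, -0.0]
wrist_force: [0.2, -0.6, 0.2]
width: 0.0852
gripper_force: 0.0
[0.5324 0.3932 0.2151] [ 2.1171 -2.3181  0.0005]
[[252.0177 191.8163]] [[161.4545 175.8384]
 [343.4003 176.158 ]]
[[255.4718 196.6099]] [[164.785  179.9789]
 [345.9276 180.2899]]
```

View pics/w2.png

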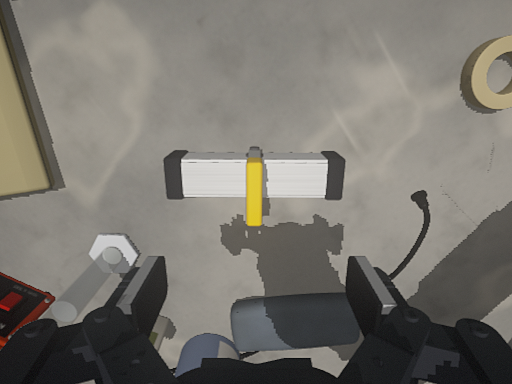

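The carrier spans columns 164–345 at row 175, and the bar is at column 254.5. It lines up with the tool, so I'll descend and grip.

```bash
python3 -m jog '[{"xyz":[0,0,-0.03],"dr":[0,0,0]},{"xyz":[0,0,-0.03],"dr":[0,0,0]},{"xyz":[0,0,-0.03],"dr":[0,0,0]},{"xyz":[0,0,-0.03],"dr":[0,0,0]},{"xyz":[0,0,-0.02],"dr":[0,0,0]},{"xyz":[0,0,0],"dr":[0,0,0]},{"xyz":[0,0,0],"dr":[0,0,0]}]' 0
python3 -m jog '[{"xyz":[0,0,0],"dr":[0,0,0]},{"xyz":[0,0,0],"dr":[0,0,0]},{"xyz":[0,0,0],"dr":[0,0,0]},{"xyz":[0,0,0],"dr":[0,0,0]},{"xyz":[0,0,0],"dr":[0,0,0]},{"xyz":[0,0,0],"dr":[0,0,0]},{"xyz":[0,0,0],"dr":[0,0,0]},{"xyz":[0,0,0],"dr":[0,0,0]}]' 1 50
```

```text
clock: 4.12
position: [0.5334, 0.393, 0.0782]
tcp_rot: [-2.116, 2.319, -0.001]
wrist_force: [0.4, 0.5, 0.1]
width: 0.0855
gripper_force: 0.0
clock: 5.12
position: [0.5327, 0.3935, 0.0765]
tcp_rot: [-2.118, 2.319, -0.0]
wrist_force: [1.8, 0.4, 1.7]
width: 0.013
gripper_force: 51.0
```

```bash
python3 -m jog '[{"xyz":[0,0,0.01],"dr":[0,0,0]},{"xyz":[0,0,0.01],"dr":[0,0,0]},{"xyz":[0,0,0.015],"dr":[0,0,0]},{"xyz":[0,0,0.02],"dr":[0,0,0]},{"xyz":[0,0,0.025],"dr":[0,0,0]},{"xyz":[0,0,0.025],"dr":[0,0,0]},{"xyz":[0,0,0.025],"dr":[0,0,0]},{"xyz":[0,0,0.02],"dr":[0,0,0]},{"xyz":[0,0,0],"dr":[0,0,0]},{"xyz":[0,0,0],"dr":[0,0,0]},{"xyz":[0,0,0],"dr":[0,0,0]},{"xyz":[0,0,0],"dr":[0,0,0]}]'
python3 - <<'E'
from h import *
import cv2
i=arm.get_image("side");cv2.imwrite("pics/s3.png",i[:,:,::-1]); j=arm.get_image("wrist");cv2.imwrite("pics/w3.png",j[:,:,::-1])
print(arm.get_obs()["moment"])
k=cv2.resize(i[130:330,130:330,::-1],(400,400)); cv2.imwrite("pics/m3.png",np.hstack([k,cv2.resize(j[:,:,::-1],(400,400))]))
E
```

```text
clock: 6.62
position: [0.5322, 0.3932, 0.2254]
tcp_rot: [2.118, -2.318, 0.0]
wrist_force: [-0.5, -0.2, -5.3]
width: 0.0131
gripper_force: 50.1
[-0.0238  0.0906  0.0264]
```

View pics/m3.png

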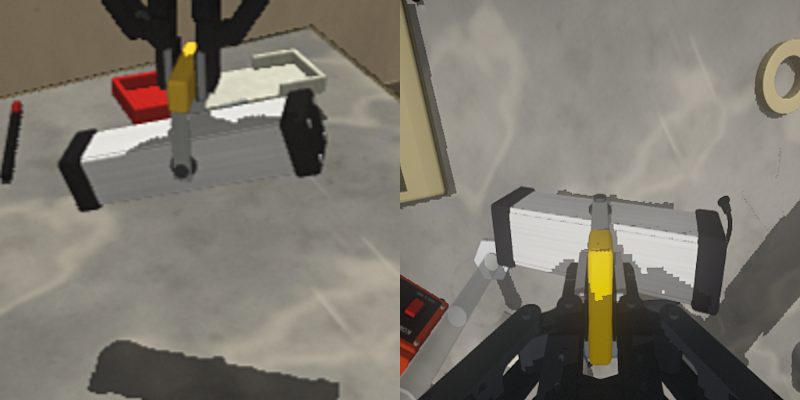

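The left (+x) end hangs lower in the side view: its cap bottom is at row 210 against 175 on the right. The wrist view and moment sign agree, so +x is the heavy end. The red end of the tray is at a yaw of 30.2°, so I need to turn +35.5°.

```bash
python3 -m jog '[{"xyz":[0.001,-0.015,0],"dr":[0,0,2]},{"xyz":[0.001,-0.03,0],"dr":[0,0,3]},{"xyz":[0.002,-0.035,0],"dr":[0,0,4]},{"xyz":[0.002,-0.04,0],"dr":[0,0,4]},{"xyz":[0.002,-0.04,0],"dr":[0,0,4]},{"xyz":[0.002,-0.04,0],"dr":[0,0,4]},{"xyz":[0.002,-0.04,0],"dr":[0,0,4]},{"xyz":[0.002,-0.035,0],"dr":[0,0,4]},{"xyz":[0.001,-0.022,0],"dr":[0,0,3]},{"xyz":[0.001,-0.015,0],"dr":[0,0,2]},{"xyz":[0,0,0],"dr":[0,0,1.5]},{"xyz":[0,0,0],"dr":[0,0,0]}]'
python3 -m jog '[{"xyz":[0,0,-0.02],"dr":[0,0,0]},{"xyz":[0,0,-0.02],"dr":[0,0,0]},{"xyz":[0,0,0],"dr":[0,0,0]},{"xyz":[0,0,0],"dr":[0,0,0]}]'
python3 - <<'E'
from h import *
import cv2
o=[]
for n,x,y in(("scene",180,60),("side",150,80)):
    i=arm.get_image(n)[y:y+150,x:x+200,::-1]; o.append(cv2.resize(i,(400,300),interpolation=cv2.INTER_CUBIC))
j=arm.get_image("wrist")[:,:,::-1]; cv2.imwrite("pics/m4.png",np.hstack([np.vstack(o),cv2.resize(j,(400,300)).repeat(1,0) if 0 else cv2.copyMakeBorder(cv2.resize(j,(400,300)),0,300,0,0,0)]))
s=arm.get_obs();print(s["position"],s["tcp_rot"],s["wrist_force"],s["q"])
E
```

```text
clock: 8.22
position: [0.5484, 0.0817, 0.2263]
tcp_rot: [-2.725, 1.563, 0.0]
wrist_force: [-0.3, -0.1, -4.6]
width: 0.0132
gripper_force: 50.1
clock: 8.72
position: [0.549, 0.0818, 0.1873]
tcp_rot: [-2.725, 1.562, -0.002]
wrist_force: [1.4, 0.8, -3.7]
width: 0.013
gripper_force: 50.1
[0.549  0.0817 0.1874] [-2.7239  1.5623 -0.0022] [ 0.2369  0.2199 -3.6355] [ 0.4298  0.2858  0.0095  0.0003 -1.2925  0.0994]
```

View pics/m4.png

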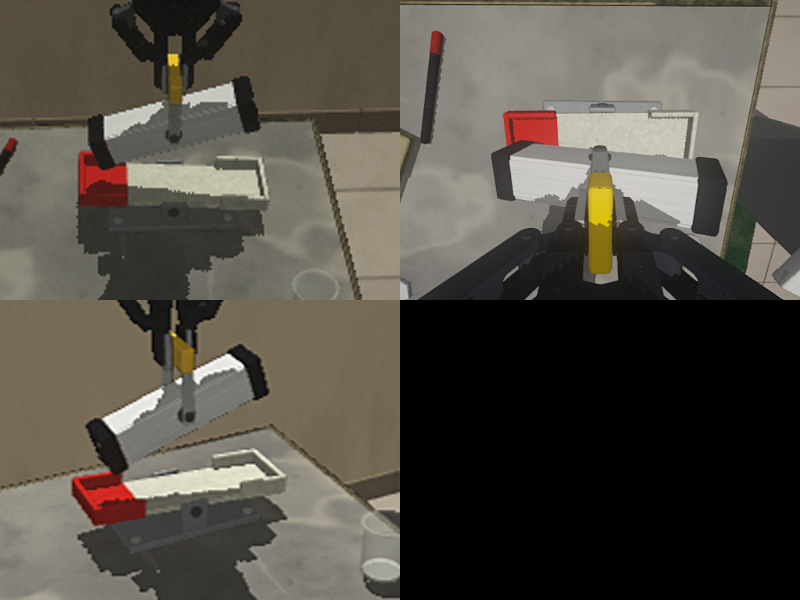

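```bash
python3 - <<'E'
from h import *
y=np.radians(30.3);ux=np.array([np.cos(y),np.sin(y),0]);uy=np.array([-ux[1],ux[0],0])
P=np.array([.549,.0817,.1358])
for n,a in(("scene",(231.5,143.5)),("side",(211,166))):
    print(n,a,proj(n,P+ux*.0788+uy*.022-[0,0,.0502]),"mm/px",proj(n,P+ux*.0888+uy*.022-[0,0,.0502]),proj(n,P+ux*.0788+uy*.032-[0,0,.0502]))
E
```

```text
scene (231.5, 143.5) [[230.0767 144.4889]] mm/px [[225.5369 144.6341]] [[230.1662 147.5985]]
side (211, 166) [[206.4065 167.0937]] mm/px [[201.6123 168.2344]] [[208.2676 169.3311]]
```

```bash
python3 -m jog '[{"xyz":[0,0,-0.01],"dr":[0,0,0]},{"xyz":[0,0,-0.01],"dr":[0,0,0]},{"xyz":[0,0,-0.01],"dr":[0,0,0]},{"xyz":[0,0,-0.01],"dr":[0,0,0]},{"xyz":[0,0,-0.005],"dr":[0,0,0]},{"xyz":[0,0,-0.005],"dr":[0,0,0]},{"xyz":[0,0,-0.005],"dr":[0,0,0]},{"xyz":[0,0,-0.005],"dr":[0,0,0]},{"xyz":[0,0,0],"dr":[0,0,0]},{"xyz":[0,0,0],"dr":[0,0,0]}]'
python3 - <<'E'
from h import *
import cv2
o=[]
for n,x,y in(("scene",180,60),("side",150,80)):
    i=arm.get_image(n)[y:y+150,x:x+200,::-1]; o.append(cv2.resize(i,(400,300),interpolation=cv2.INTER_CUBIC))
j=arm.get_image("wrist")[:,:,::-1]; cv2.imwrite("pics/m5.png",np.hstack([np.vstack(o),cv2.copyMakeBorder(cv2.resize(j,(400,300)),0,300,0,0,0)]))
E
```

```text
clock: 10.12
position: [0.5488, 0.0816, 0.1267]
tcp_rot: [-2.724, 1.563, -0.001]
wrist_force: [0.3, 0.6, -4.3]
width: 0.0135
gripper_force: 50.2
```

View pics/m5.png

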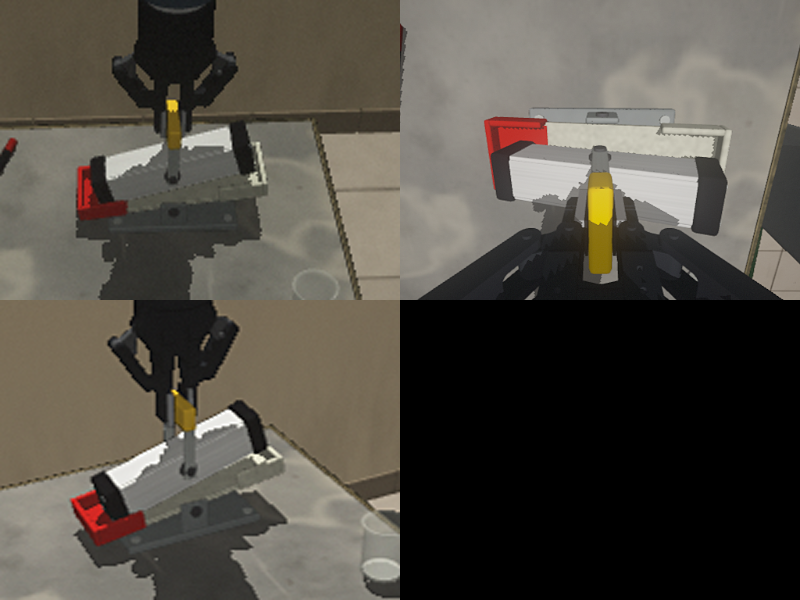

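The tray now leans down to its red end, with the heavy cap inside the red walls. I'll level the light end down, nudging about 2 mm towards red.

```bash
python3 -m jog '[{"xyz":[0.002,0.001,-0.003],"dr":[0,0,0]},{"xyz":[0,0,-0.003],"dr":[0,0,0]},{"xyz":[0,0,-0.003],"dr":[0,0,0]},{"xyz":[0,0,-0.002],"dr":[0,0,0]},{"xyz":[0,0,0],"dr":[0,0,0]},{"xyz":[0,0,0],"dr":[0,0,0]}]'
python3 - <<'E'
from h import *
import cv2
o=[]
for n,x,y in(("scene",200,90),("side",170,110)):
    i=arm.get_image(n)[y:y+100,x:x+133,::-1]; o.append(cv2.resize(i,(400,300),interpolation=cv2.INTER_CUBIC))
j=arm.get_image("wrist")[:,:,::-1]; cv2.imwrite("pics/m6.png",np.hstack([np.vstack(o),cv2.copyMakeBorder(cv2.resize(j,(400,300)),0,300,0,0,0)]))
print(arm.get_obs()["moment"])
E
```

```text
clock: 11.02
position: [0.5505, 0.0824, 0.1154]
tcp_rot: [-2.725, 1.563, -0.0]
wrist_force: [-0.9, -0.4, -3.9]
width: 0.0129
gripper_force: 50.3
[-0.1053  0.1943  0.0271]
```

View pics/m6.png

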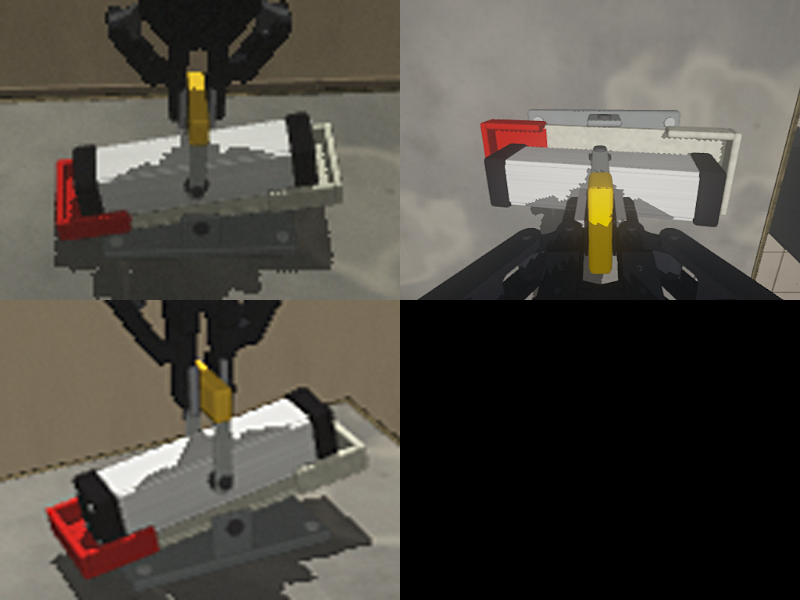

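It is inside all four walls with the light end almost down. I'll lower a little further until the load comes off.

```bash
python3 -m jog '[{"xyz":[0,0,-0.001],"dr":[0,0,0]},{"xyz":[0,0,-0.001],"dr":[0,0,0]},{"xyz":[0,0,0],"dr":[0,0,0]},{"xyz":[0,0,0],"dr":[0,0,0]}]'; python3 -m jog '[{"xyz":[0,0,-0.001],"dr":[0,0,0]},{"xyz":[0,0,-0.001],"dr":[0,0,0]},{"xyz":[0,0,0],"dr":[0,0,0]},{"xyz":[0,0,0],"dr":[0,0,0]}]'
```

```text
clock: 11.68
position: [0.5507, 0.0824, 0.1142]
tcp_rot: [-2.725, 1.563, -0.001]
wrist_force: [-3.9, -0.6, 6.0]
width: 0.0131
gripper_force: 51.5
clock: 12.18
position: [0.5509, 0.0823, 0.1141]
tcp_rot: [-2.725, 1.562, -0.003]
wrist_force: [-8.0, 0.9, 17.0]
width: 0.0133
gripper_force: 53.2
```

```bash
python3 -m jog '[{"xyz":[0,0,0.002],"dr":[0,0,0]},{"xyz":[0,0,0],"dr":[0,0,0]}]'; python3 -m jog '[{"xyz":[0,0,0],"dr":[0,0,0]},{"xyz":[0,0,0],"dr":[0,0,0]},{"xyz":[0,0,0],"dr":[0,0,0]},{"xyz":[0,0,0],"dr":[0,0,0]},{"xyz":[0,0,0],"dr":[0,0,0]},{"xyz":[0,0,0],"dr":[0,0,0]},{"xyz":[0,0,0],"dr":[0,0,0]}]' 0
python3 -m jog '[{"xyz":[0,0,0.01],"dr":[0,0,0]},{"xyz":[0,0,0.02],"dr":[0,0,0]},{"xyz":[0,0,0.03],"dr":[0,0,0]},{"xyz":[0,0,0.03],"dr":[0,0,0]},{"xyz":[0,0,0.03],"dr":[0,0,0]},{"xyz":[0,0,0.03],"dr":[0,0,0]},{"xyz":[0,0,0],"dr":[0,0,0]},{"xyz":[0,0,0],"dr":[0,0,0]}]'
python3 - <<'E'
from h import *
import cv2
o=[]
for n,x,y in(("scene",200,90),("side",170,110)):
    i=arm.get_image(n)[y:y+100,x:x+133,::-1]; o.append(cv2.resize(i,(400,300),interpolation=cv2.INTER_CUBIC))
j=arm.get_image("wrist")[:,:,::-1]; cv2.imwrite("pics/m7.png",np.hstack([np.vstack(o),cv2.copyMakeBorder(cv2.resize(j,(400,300)),0,300,0,0,0)]))
E
```

```text
clock: 12.42
position: [0.5508, 0.0824, 0.1142]
tcp_rot: [-2.725, 1.563, -0.002]
wrist_force: [-4.2, 0.5, 7.5]
width: 0.0136
gripper_force: 51.9
clock: 13.3
position: [0.5504, 0.0824, 0.1133]
tcp_rot: [-2.725, 1.563, -0.0]
wrist_force: [0.1, -0.3, 0.1]
width: 0.0852
gripper_force: 0.0
clock: 14.3
position: [0.5502, 0.0825, 0.2632]
tcp_rot: [-2.725, 1.563, 0.001]
wrist_force: [0.1, -0.4, -0.9]
width: 0.0856
gripper_force: 0.0
```

View pics/m7.png

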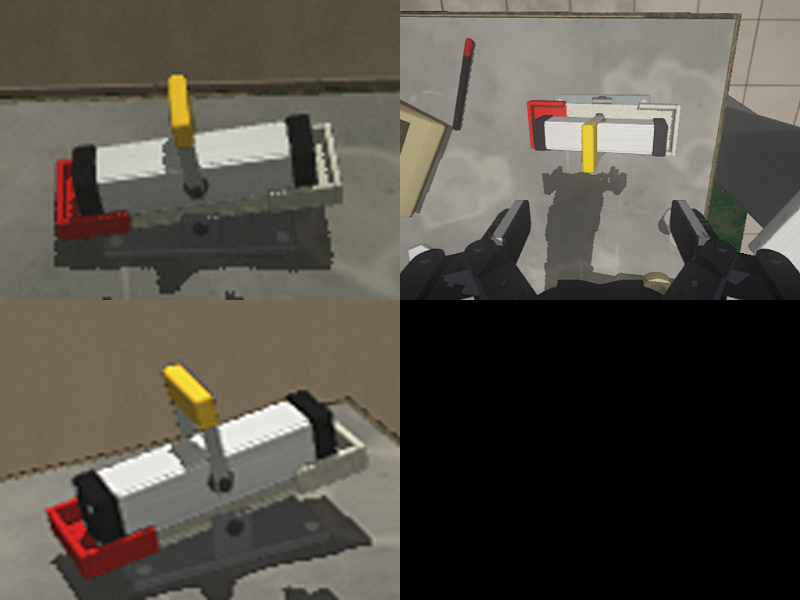

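The carrier lies inside the tray walls and the red end is down. The seating height matched the prediction of 0.1145 m, and the gripper is clear.

```bash
python3 -c "
from workcell import arm
print(arm.hand_in())"
```

```text
the job is handed in; nothing more can be done
None
```

I lifted the carrier by its handle, saw its +x end sink, laid it in the cradle with that heavy end at the red end, and let go; the cradle leans red end down, and I handed the job in at about 14.5 s.

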